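# Load the specimen-jar magazine

## Robot

A 6-joint arm with a two-finger parallel gripper is mounted at the origin on the work surface. World frame = base frame: x ahead of the robot, y to its left, z up, the work surface at z = 0. Lengths are in m, angles in degrees, forces in N, time in s.
With the tool pointing down it reaches from about 0.375 to 0.9 m from the base axis. Payload 3.1 kg.
Tool frame: the origin (TCP) lies on the centre line of the jaws, within the pads' length; the fingertips stand 14 mm ahead of it and the grasp point (between the pads) lies 5 mm behind it (bot.tips_ahead is the distance from the TCP to the fingertips, in m); z points along the fingers, y is the line along which they close (so a half turn about z gives the same grasp; the last joint's range is limited). The gripper opens to 87 mm and grips with 3 to 60 N. Pads are 19 mm wide; open, the fingers measure 117 mm over their backs; the gripper's body (75 mm by 190 mm) begins 51 mm behind the grasp point.
Start: joints at [58.356, 30.224, 82.088, -0, 67.689, -10.227], TCP at [0.228, 0.582, 0.204] pointing down, gripper open.
Joint ranges: [-176.69, 176.69], [-43.24, 126.21], [12.49, 139.97], [-82, 262], [0, 151.66], [-163.58, 163.58]. Speed limits (degrees/s): [159.86, 159.86, 180, 180, 180, 180].

## Interface

Orientations are given as a 3x3 rotation matrix whose columns are the frame's x, y, z axes.
In Python, from rig import bot gives the robot as it stands.
- The arm moves only by the tool play_rows, never from a script. Its argument "moves" is a list that holds one entry, the list of rows, each a list of 6 numbers: the shift along the tool's x, y, z in mm, then the turn, a rotation vector about the tool's x, y, z in rad. A call has 1 to 5 rows; each row shifts and turns the commanded pose from where the row before left it, along the tool's axes as they then stand; what a row does not reach is not made up. A row lasts 1/10 s, in which the tool goes at most 50 mm and 8.59 degrees, less where a joint would pass 70% of its speed; a pose out of reach is approached as far as the arm can. A call with a gripper value outside its range is refused whole. "fingers" is the opening, from -1 (shut) to 1 (fully open), set as the call begins (left out, the last holds). The fingers move at their own pace and stop on an object; the grip force is fixed at half the most. Time passes only in rows, so rows that do not move let the fingers close. It gives the time, the measured TCP pose, the force, the opening and the grip force at its end, in the units of the state.
- bot.read_state(): the state, without advancing time (a new reading comes with each control period).
- bot.capture(name): name is "scene" or "side" or "wrist"; returns a dict with "image" (480x640x3 uint8, blue, green, red), "fx", "fy", "cx", "cy" (pixels), "R" (3x3) and "t" (3): a world point X has camera coordinates R X + t. Camera axes: x right, y down, z forward; pixel columns grow to the right and rows downward; lengths in m; the calibration is good to about 2 mm. A picture is of the moment at which its call begins. There is no depth.
- bot.hand_in(): hands the job in; it is judged then, once.
Trained networks look in a picture, given as the dict that the camera call returned (one of the last four; its "shot" number tells which), for a name from the list of things; names that differ only in an ending like _2 or _b are one class to them, and where a whole thing is asked for, a point or a joint stands for the part that bears it (a point fixed in the world has none). Each returns a list of dicts, best first, with "confidence" (0 to 1); they miss things now and then, are a little off and sometimes report something else, mostly with a low value. They report only what shows in the picture. A call takes as long as a camera call. They do not tell look-alikes from the thing itself.
- bot.search_frame(picture, query): "centre" ([column, row] in pixels, amid what is visible of it).
- bot.silhouettes(picture, query): "pixels" (480x640 bool, what is visible of it) and "centre" ([column, row] in pixels, amid what is visible of it).
- bot.pinpoint(picture, query): "centre" ([column, row] in pixels: a listed point, or the origin of a listed thing).
The state is a dict: "time_s": time; "joint_positions": joint angles; "qvel": joint speeds; "tau": joint torques, N m; "position": TCP position; "tcp_rot": TCP orientation; "force": force on the tool from outside, world axes, zero at the start; "moment": the same for the moment, N m; "opening": opening from 0.0 (shut) to 1.0 (fully open); "grasp_force": force on a finger pad.
Only numpy, scipy, OpenCV 4.12 (cv2) and the standard library are available. Lean on these libraries where they do the work, as an engineer would, in place of code of your own. Each camera call takes 0.05 s, during which the arm holds its last target. There are 200 camera calls.

## Task

Load two specimen jars from the tray into the sloping gravity-feed magazine so that they are dispensed in order, the widest jar first and the medium one after it: lay each jar on its side across the runway and let it roll down, the widest to rest against the stop plate at the low end, then the medium jar to rest right behind it. Leave the thin vial in the tray.

Things in the scene. Friction and masses are not known exactly. Their poses are not given: they have to be found in the camera images.
- magazine: fixed gravity-feed magazine: aluminium runway between white side walls (84 mm apart, 5 mm thick, 30 mm above the runway), falling 9 degrees to its -x end, where a white stop plate, top at 72 mm, closes it; top and high end open. Origin on the table under its middle; x uphill along it, y across, z up. Runway from x = -132 mm (face of the plate) to +136, surface 46.5 mm high at x = 0, +15.8 mm per 100 mm.
- loading_spot (a point): point on the runway's surface on its centre line, 55 mm uphill of the magazine's origin, 55 mm above the table; a good place to lay jars in. A jar laid here across the runway (axis along the magazine's y) and let go rolls down by itself in about a second: the widest stops with its axis at about x = -104 mm of the magazine, the medium one behind it at about x = -56 mm.
- tray: fixed white tray strip 60 x 280 mm, floor 6 mm above the table, with two ridges along it (4.5 mm high, inner faces 31 mm apart) that keep jars from rolling and end lips 17 mm high. Origin on the table under its middle, y along its length, z up. The two jars and the vial lie in it end to end on the floor, axes along its y, at about y = -85, 0 and +85 mm, in any order.
- wide_jar: closed specimen jar, white with red screw cap and paper label, a cylinder 56 mm in diameter and 60 mm long, 56 to 104 g, lying on its side in the tray at the start. Origin at the middle of its axis, 28 mm above what it lies on; its y axis is the jar's axis (cap at +y). It rolls freely about y. The widest of the three, to be loaded first.
- medium_jar: closed specimen jar, white with red screw cap and paper label, a cylinder 40 mm in diameter and 60 mm long, 35 to 65 g, lying on its side in the tray at the start. Origin at the middle of its axis, 20 mm above what it lies on; its y axis is the jar's axis (cap at +y). It rolls freely about y. The middle one of the three in width, to be loaded second.
- thin_vial: closed screw-cap vial of the same look, a cylinder 24 mm in diameter and 60 mm long, about 20 g, the thinnest of the three lying in the tray; it stays there. Origin at the middle of its axis; y along the axis.
There are look-alikes about, which are no part of the job. What is shaped like the wide_jar but black or purple is not meant.

How it is judged:
By the outcome, as a careful person would: the job done as asked, in the order asked, and still so for the second after the job is handed in, with the robot touching nothing.
It also fails if it takes over 56 s, if anything falls off the work surface, if the arm or the gripper's body presses on something with over 40 N, if the wrist force passes 120 N, or if a joint passes its speed limit or range.

## Working session

There is one attempt and no reset: what is moved stays moved. The work goes in short steps, Python scripts to look and compute and a tool call to move; the robot and the scene stay as the last step left them, time stands still between calls to the robot, and variables do not carry over. Pictures are saved under pics/ and viewed, at most 10 in all, crops included, and the job is handed in when it is done.

Besides the shell and the picture viewer there is one more tool, called after ">>>" by a JSON object that holds its "fn" and its "kwargs". play_rows: Moves the arm, as the interface text tells. Its arguments: {"type":"object","properties":{"moves":{"type":"array","items":{"type":"array","items":{"type":"array","items":{"type":"number"}}}},"fingers":{"type":"number"}},"required":["moves"]}

```bash
mkdir -p pics; ls
python3 - <<'E'
from rig import bot
import cv2
s=bot.read_state(); print(s['time_s'],s['position'],s['tcp_rot'],s['opening'],bot.tips_ahead)
for n in ("scene","side"):
    p=bot.capture(n); cv2.imwrite(f"pics/{n}0.png",p['image'])
    print(n,p['fx'],p['R'],p['t'])
    for q in ("magazine","loading_spot","tray","wide_jar","medium_jar","thin_vial"):
        print(q,[(d['centre'],round(d['confidence'],2)) for d in bot.pinpoint(p,q)[:4]])
E
```

```text
pics
0.0 [0.22777521 0.58121534 0.20291422] [[-9.30969578e-01  3.65095144e-01 -1.08646157e-03]
 [ 3.65096573e-01  9.30967997e-01 -1.75526474e-03]
 [ 3.70622317e-04 -2.03076147e-03 -9.99997869e-01]] 1.0007605415508298 0.014
scene 522.8673693192649 [[-0.25544915  0.96681005 -0.00490443]
 [ 0.79185898  0.20630799 -0.57480116]
 [-0.55471172 -0.15071608 -0.81827842]] [ 0.16438737 -0.41728682  1.1804736 ]
magazine [([494.7, 301.9], 0.74)]
loading_spot [([494.3, 318.5], 0.8)]
tray [([219.1, 239.1], 0.67)]
wide_jar [([163.9, 220.5], 0.88), ([129.3, 280.1], 0.69), ([197.2, 158.4], 0.58)]
medium_jar [([267.6, 225.9], 0.84)]
thin_vial [([217.6, 226.9], 0.79)]
side 485.0725379343128 [[ 0.79467071 -0.60691976 -0.01211845]
 [-0.44031072 -0.56254885 -0.69976086]
 [ 0.41788147  0.56141535 -0.71427438]] [-0.49809973  0.27617211  0.58237403]
magazine [([224.7, 171.0], 0.79), ([434.0, 350.5], 0.57)]
loading_spot [([246.9, 143.7], 0.75)]
tray [([375.8, 329.3], 0.81)]
wide_jar [([345.0, 429.2], 0.87), ([493.3, 313.9], 0.62), ([431.1, 347.7], 0.59)]
medium_jar [([334.6, 290.4], 0.82), ([224.9, 170.6], 0.35)]
thin_vial [([380.4, 322.9], 0.64), ([224.6, 171.0], 0.53)]
```

View pics/scene0.png

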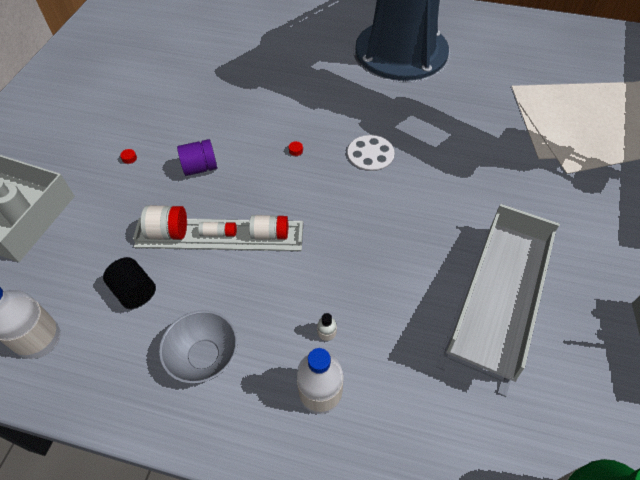

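View pics/side0.png

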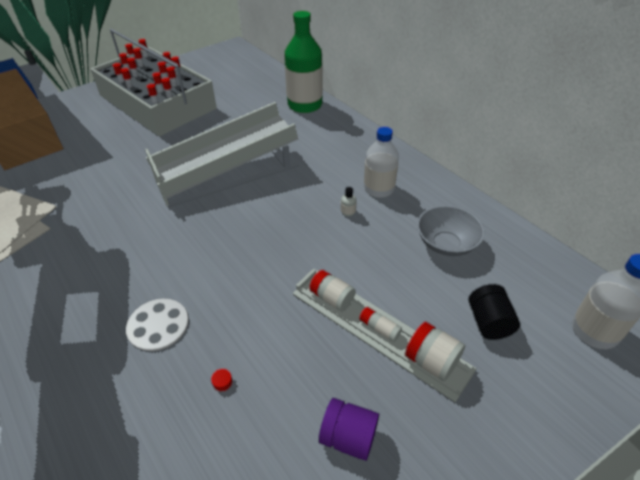

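The scene view shows the tray with the wide jar at (164,220), vial at (217,229) and medium jar at (268,227). The black (130,283) and purple (197,157) cylinders are the look-alikes. The magazine is on the right, with its stop plate at the top end near (528,215). The side view agrees: wide jar (432,348), medium jar (333,290), magazine low end near (160,180).

```bash
cat > h.py <<'E'
import numpy as np, cv2
from rig import bot
def P(p): 
    K=np.array([[p['fx'],0,p['cx']],[0,p['fy'],p['cy']],[0,0,1]]); return K@np.c_[np.array(p['R']),np.array(p['t'])]
def tri(pa,a,pb,b):
    X=cv2.triangulatePoints(P(pa),P(pb),np.array(a,float).reshape(2,1),np.array(b,float).reshape(2,1)); return (X[:3]/X[3]).ravel()
def proj(p,X):
    x=P(p)@np.r_[np.array(X).T,np.ones((1,len(X)))]; return (x[:2]/x[2]).T
def onz(p,a,z):
    M=P(p); H=M[:,[0,1,3]].copy(); H[:,2]+=M[:,2]*z; x=np.linalg.solve(H,[a[0],a[1],1]); return x[:2]/x[2]
E
python3 - <<'E'
from h import *
a=bot.capture("scene"); b=bot.capture("side")
for n,u,v,z in (("wide",(163.9,220.5),(431.1,347.7),.034),("med",(267.6,225.9),(334.6,290.4),.026),("vial",(217.6,226.9),(380.4,322.9),.018),("spot",(494.3,318.5),(246.9,143.7),.055),("mag",(494.7,301.9),(224.7,171),0),("tray",(219.1,239.1),(375.8,329.3),0)):
    print(n,tri(a,u,b,v).round(4),onz(a,u,z).round(4),onz(b,v,z).round(4))
for p,n,(x0,y0,w,h) in ((a,"scene",(440,195,130,210)),(b,"side",(140,95,165,110))):
    k=2.8 if n=="scene" else 4.5
    cv2.imwrite(f"pics/{n}mag.png",cv2.resize(p['image'][y0:y0+h,x0:x0+w],None,fx=k,fy=k,interpolation=cv2.INTER_CUBIC))
E
```

```text
wide [ 0.5989 -0.2891  0.0382] [ 0.5968 -0.2922] [ 0.6005 -0.2869]
med [ 0.5613 -0.1262  0.0274] [ 0.5587 -0.1251] [ 0.5634 -0.1277]
vial [ 0.5795 -0.2085  0.0208] [ 0.5764 -0.2083] [ 0.5824 -0.209 ]
spot [0.6457 0.2482 0.0478] [0.651  0.2456] [0.6403 0.2409]
mag [0.5915 0.2558 0.0019] [0.5913 0.2555] [0.5921 0.2595]
tray [ 0.5834 -0.2048 -0.0054] [ 0.5882 -0.2043] [ 0.579 -0.205]
```

View pics/scenemag.png

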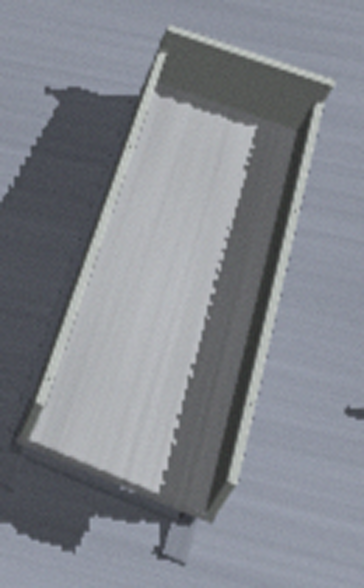

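View pics/sidemag.png

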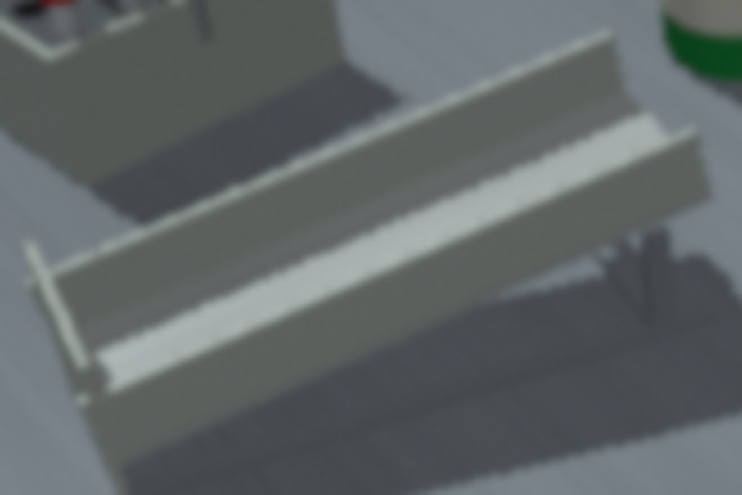

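The crops give wall-top ends. Scene crop: left wall (42,405) to (163,55), right wall (235,485) to (318,105). Side crop: far wall (610,38) to (48,278), near wall high end (693,133). I'll fit the magazine pose to these points.

Run:
```python
from h import *
from scipy.optimize import least_squares
a=bot.capture("scene"); b=bot.capture("side")
S=lambda x,y:(440+x/2.8,195+y/2.8); D=lambda x,y:(140+x/4.5,95+y/4.5)
w=44.5; hi=(133,97.5); lo=(-132,55.5)
obs=[(a,(hi[0],-w,hi[1]),S(42,405)),(a,(lo[0],-w,lo[1]),S(163,55)),(a,(hi[0],w,hi[1]),S(235,485)),(a,(lo[0],w,lo[1]),S(318,105)),
(b,(hi[0],w,hi[1]),D(610,38)),(b,(lo[0],w,lo[1]),D(48,278)),(b,(hi[0],-w,hi[1]),D(693,133))]
def f(v,full=0):
    c,s=np.cos(v[2]),np.sin(v[2]); r=[]
    for p,X,u in obs:
        X=np.array(X)/1e3; W=[v[0]+c*X[0]-s*X[1],v[1]+s*X[0]+c*X[1],X[2]]
        r+=list(proj(p,[W])[0]-u)
    return np.array(r)
o=least_squares(f,[.59,.255,-.15]); print(o.x,np.degrees(o.x[2])); print(o.fun.reshape(-1,2).round(1))
v=o.x; print("spot",v[:2]+.055*np.array([np.cos(v[2]),np.sin(v[2])]))
# jar yaw: 1-2 from jar line
print(np.degrees(np.arctan2(.5613-.5989,.1629)))
```

```text
[ 0.59653271  0.25675797 -0.18088634] -10.364024072133901
[[-1.   0.8]
 [-0.1 -2.3]
 [-1.   0.5]
 [ 0.3 -1.2]
 [-0.  -2.6]
 [-1.2 -1.9]
 [ 0.3 -2.2]]
spot [0.65063537 0.24686339]
-12.997185533430716
```

```bash
cat >> h.py <<'E'
from scipy.spatial.transform import Rotation as Ro
def Rdown(yaw):  # tool y at world yaw (deg), z down
    c,s=np.cos(np.radians(yaw)),np.sin(np.radians(yaw)); y=np.array([c,s,0]); z=np.array([0,0,-1.]); return np.c_[np.cross(y,z),y,z]
def plan(pos,yaw,step=48):
    """rows (turn done first, then constant shifts) from the present pose to pos,yaw"""
    s=bot.read_state(); p=np.array(s['position']); R=np.array(s['tcp_rot']); G=Rdown(yaw)
    d=np.array(pos)-p; rv=Ro.from_matrix(R.T@G).as_rotvec()
    nr=int(np.ceil(np.linalg.norm(rv)/.145-.05)); n=max(int(np.ceil(np.linalg.norm(d)*1e3/step)),nr,1)
    print("t",s['time_s'],"p",p.round(4),"F",np.round(s['force'],1),"op",round(s['opening'],3),"gf",round(s['grasp_force'],1),"n",n)
    for i in range(n):
        print((R.T@d/n*1e3).round(1).tolist(), (rv/nr).round(4).tolist() if i<nr else 0)
        if i<nr: R=R@Ro.from_rotvec(rv/nr).as_matrix()
        elif i>nr: print("... same to n"); break
E
python3 -c "
from h import *
plan([.599,-.289,.16],13)"
```

```text
t 0.9 p [0.2282 0.5818 0.2039] F [ 0.2 -0.2 -0.3] op 1.002 gf 0.0 n 20
[-33.2, -33.8, 2.2] [0.0, -0.0, 0.1386]
[-37.5, -28.9, 2.2] [0.0, -0.0, 0.1386]
[-41.1, -23.4, 2.2] [0.0, -0.0, 0.1386]
[-44.0, -17.5, 2.2] [0.0, -0.0, 0.1386]
[-46.0, -11.3, 2.2] [0.0, -0.0, 0.1386]
[-47.1, -4.8, 2.2] [0.0, -0.0, 0.1386]
[-47.3, 1.8, 2.2] [0.0, -0.0, 0.1386]
[-46.6, 8.3, 2.2] 0
[-46.6, 8.3, 2.2] 0
... same to n
```

>>> {"fn": "play_rows", "kwargs": {"moves": [[[-33, -34, 2, 0, 0, 0.139], [-37.5, -29, 2, 0, 0, 0.139], [-41, -23.5, 2, 0, 0, 0.139], [-44, -17.5, 2, 0, 0, 0.139], [-46, -11.5, 2, 0, 0, 0.139]]], "fingers": 1}}

```text
time_s: 1.4
position: [0.3206, 0.3621, 0.194]
tcp_rot: [[-0.477, 0.879, 0.001], [0.879, 0.477, 0.0], [-0.0, 0.001, -1.0]]
force: [0.9, -0.8, 0.2]
opening: 0.998
grasp_force: 0.0
```

>>> {"fn": "play_rows", "kwargs": {"moves": [[[-47, -5, 2, 0, 0, 0.139], [-47.5, 2, 2, 0, 0, 0.138], [-46.5, 8, 2, 0, 0, 0], [-46.5, 8, 2, 0, 0, 0], [-46.5, 8, 2, 0, 0, 0]]]}}

```text
time_s: 1.9
position: [0.4123, 0.1439, 0.1842]
tcp_rot: [[-0.223, 0.975, 0.001], [0.975, 0.223, 0.0], [-0.0, 0.001, -1.0]]
force: [0.5, 0.4, -0.3]
opening: 1.0
grasp_force: 0.0
```

>>> {"fn": "play_rows", "kwargs": {"moves": [[[-46.5, 8, 2, 0, 0, 0], [-46.5, 8, 2, 0, 0, 0], [-46.5, 8, 2, 0, 0, 0], [-46.5, 8, 2, 0, 0, 0], [-46.5, 8, 2, 0, 0, 0]]]}}

```text
time_s: 2.4
position: [0.5031, -0.0742, 0.174]
tcp_rot: [[-0.223, 0.975, 0.001], [0.975, 0.223, -0.0], [-0.0, 0.001, -1.0]]
force: [0.4, 0.1, 0.2]
opening: 1.003
grasp_force: 0.0
```

>>> {"fn": "play_rows", "kwargs": {"moves": [[[-46.5, 8, 2, 0, 0, 0], [-46.5, 8, 2, 0, 0, 0], [-46.5, 8, 2, 0, 0, 0], [-46.5, 8, 2, 0, 0, 0], [0, 0, 0, 0, 0, 0]]]}}

```text
time_s: 2.9
position: [0.578, -0.2533, 0.1659]
tcp_rot: [[-0.218, 0.976, 0.005], [0.976, 0.218, -0.005], [-0.006, 0.004, -1.0]]
force: [-0.7, -0.0, -0.7]
opening: 0.999
grasp_force: 0.0
```

Run:
```python
from h import *
p=bot.capture("wrist"); cv2.imwrite("pics/w1.png",p['image'])
for n,z in (("wide_jar",.034),("medium_jar",.026),("thin_vial",.018),("tray",0)):
    for d in bot.pinpoint(p,n)[:2]: print(n,d['centre'],round(d['confidence'],2),onz(p,d['centre'],z).round(4))
for d in bot.silhouettes(p,"wide_jar")[:1]:
    m=d['pixels'].astype(np.uint8); c=max(cv2.findContours(m,0,2)[0],key=cv2.contourArea); print(cv2.minAreaRect(c),cv2.boundingRect(c))
```

```text
wide_jar [142.8, 237.5] 0.77 [ 0.4461 -0.2988]
wide_jar [467.2, 302.3] 0.76 [ 0.7124 -0.2963]
medium_jar [336.4, 36.6] 0.62 [ 0.5611 -0.1237]
thin_vial [334.3, 159.1] 0.96 [ 0.5798 -0.2081]
((143.29905700683594, 238.68258666992188), (86.4897689819336, 76.67465209960938), 65.0952377319336) (93, 190, 100, 97)
```

View pics/w1.png

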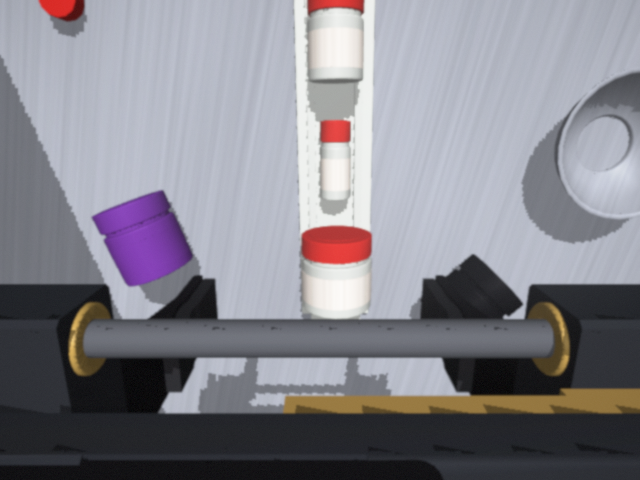

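The wrist view shows the tray running straight up the picture at column 336, with the wide jar at (336,272), between the open fingers' lines. The purple (143,238) and black (483,287) cylinders are outside the jaws.

```bash
python3 -c "
from h import *
p=bot.capture('wrist')
print(onz(p,(336,265),.058), onz(p,(301.5,270),.034),onz(p,(371,270),.034), onz(p,(336,237),.034),onz(p,(336,317),.034))
plan([.598,-.2905,.11],12.8)"
```

```text
[ 0.59234199 -0.2702632 ] [ 0.56928238 -0.28871599] [ 0.62367476 -0.27613081] [ 0.58978575 -0.25570891] [ 0.60606602 -0.32273902]
t 3.25 p [ 0.5747 -0.2447  0.1661] F [ 0.4  0.2 -0.6] op 0.997 gf 0.0 n 2
[-25.0, 6.2, 28.0] 0
[-25.0, 6.2, 28.0] 0
... same to n
```

>>> {"fn": "play_rows", "kwargs": {"moves": [[[-25, 6, 28, 0, 0, 0], [-25, 6, 28, 0, 0, 0], [0, 0, 0, 0, 0, 0], [0, 0, 0, 0, 0, 0]]]}}

```text
time_s: 3.65
position: [0.5974, -0.2911, 0.1092]
tcp_rot: [[-0.223, 0.975, -0.002], [0.975, 0.223, 0.002], [0.002, -0.001, -1.0]]
force: [0.1, 0.1, 0.2]
opening: 0.997
grasp_force: 0.0
```

```bash
python3 -c "
from h import *
plan([.598,-.2905,.034],12.8)"
```

```text
t 3.65 p [ 0.5974 -0.2911  0.1092] F [0.1 0.1 0.2] op 0.997 gf 0.0 n 2
[0.2, 0.4, 37.6] 0
[0.2, 0.4, 37.6] 0
... same to n
```

>>> {"fn": "play_rows", "kwargs": {"moves": [[[0, 0.5, 25, 0, 0, 0], [0, 0.5, 25, 0, 0, 0], [0, 0, 25, 0, 0, 0], [0, 0, 0, 0, 0, 0]]]}}

```text
time_s: 4.05
position: [0.5968, -0.2892, 0.0332]
tcp_rot: [[-0.224, 0.975, -0.005], [0.975, 0.224, 0.004], [0.005, -0.004, -1.0]]
force: [0.5, 0.6, 0.2]
opening: 0.997
grasp_force: 0.0
```

>>> {"fn": "play_rows", "kwargs": {"moves": [[[0, 0, 0, 0, 0, 0], [0, 0, 0, 0, 0, 0], [0, 0, 0, 0, 0, 0], [0, 0, 0, 0, 0, 0], [0, 0, 0, 0, 0, 0]]], "fingers": -1}}

```text
time_s: 4.55
position: [0.5993, -0.2923, 0.0357]
tcp_rot: [[-0.223, 0.975, 0.001], [0.975, 0.223, -0.001], [-0.001, 0.001, -1.0]]
force: [0.0, -0.1, 0.4]
opening: 0.631
grasp_force: 0.0
```

>>> {"fn": "play_rows", "kwargs": {"moves": [[[0, 0, 0, 0, 0, 0], [0, 0, -10, 0, 0, 0], [0, 0, -30, 0, 0, 0], [0, 0, -45, 0, 0, 0], [0, 0, -45, 0, 0, 0]]]}}

```text
time_s: 5.05
position: [0.5984, -0.2918, 0.1661]
tcp_rot: [[-0.223, 0.975, -0.001], [0.975, 0.223, 0.001], [0.001, -0.001, -1.0]]
force: [0.5, -1.6, -0.2]
opening: 0.172
grasp_force: 0.0
```

Run:
```python
from h import *
v=np.array([.5965,.2568]); sp=[.6506,.2469]
plan([*sp,.17],-10.4,45)
p=bot.capture("side"); cv2.imwrite("pics/s2.png",p['image'])
```

```text
t 5.05 p [ 0.5984 -0.2918  0.1661] F [ 0.5 -1.6 -0.2] op 0.172 gf 0.0 n 13
[39.5, 13.2, -0.3] [-0.0004, -0.0003, 0.1354]
[40.9, 7.7, -0.3] [-0.0004, -0.0003, 0.1354]
[41.6, 2.1, -0.3] [-0.0004, -0.0003, 0.1354]
[41.5, -3.5, -0.3] 0
[41.5, -3.5, -0.3] 0
... same to n
```

View pics/s2.png

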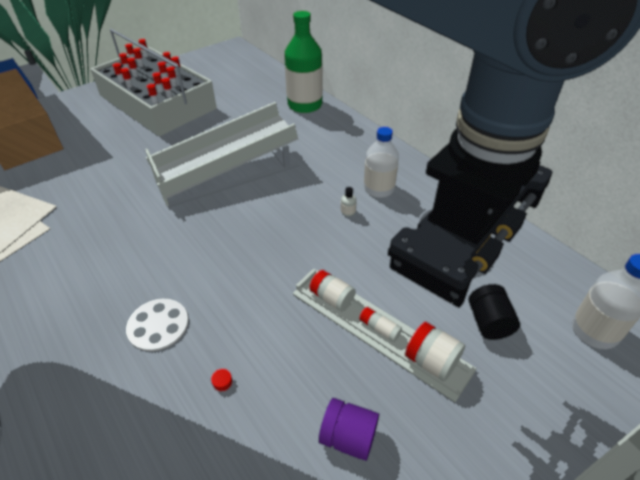

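The jar is still in the tray at (435,349). I lifted before the fingers had a grip. I'll open, go down again and check the grip before lifting.

>>> {"fn": "play_rows", "kwargs": {"moves": [[[0, 0, 0, 0, 0, 0], [0, 0, 0, 0, 0, 0], [0, 0, 0, 0, 0, 0], [0, 0, 0, 0, 0, 0], [0, 0, 0, 0, 0, 0]]], "fingers": 1}}

```text
time_s: 5.6
position: [0.5983, -0.2916, 0.1633]
tcp_rot: [[-0.223, 0.975, -0.002], [0.975, 0.223, 0.002], [0.002, -0.002, -1.0]]
force: [-0.6, -1.0, 0.4]
opening: 0.494
grasp_force: 0.0
```

>>> {"fn": "play_rows", "kwargs": {"moves": [[[0, 0, 0, 0, 0, 0], [0, 0, 0, 0, 0, 0], [0, 0, 0, 0, 0, 0], [0, 0, 0, 0, 0, 0], [0, 0, 0, 0, 0, 0]]]}}

```text
time_s: 6.1
position: [0.5989, -0.2921, 0.1649]
tcp_rot: [[-0.223, 0.975, 0.0], [0.975, 0.223, -0.0], [-0.0, 0.0, -1.0]]
force: [1.0, 0.6, -0.4]
opening: 0.947
grasp_force: 0.0
```

Run:
```python
from h import *
a=bot.capture("scene"); b=bot.capture("side"); 
for p in (a,b):
  for n in ("wide_jar",):
    for d in bot.pinpoint(p,n): print(n,d['centre'],round(d['confidence'],2),onz(p,d['centre'],.034).round(4))
plan([.598,-.2905,.1],12.8)
```

```text
wide_jar [164.9, 220.8] 0.96 [ 0.5969 -0.2904]
wide_jar [197.7, 157.8] 0.94 [ 0.4509 -0.2937]
wide_jar [127.4, 279.4] 0.56 [ 0.7146 -0.2981]
wide_jar [433.2, 349.9] 0.94 [ 0.6003 -0.2909]
wide_jar [347.3, 427.1] 0.94 [ 0.4432 -0.3008]
t 6.3 p [ 0.599  -0.2921  0.1649] F [ 0.4 -0.5 -0.5] op 0.986 gf 0.0 n 2
[0.9, -0.3, 32.5] 0
[0.9, -0.3, 32.5] 0
... same to n
```

>>> {"fn": "play_rows", "kwargs": {"moves": [[[1, 0, 40, 0, 0, 0], [0, 0, 40, 0, 0, 0], [0, 0, 35, 0, 0, 0], [0, 0, 16, 0, 0, 0], [0, 0, 0, 0, 0, 0]]]}}

```text
time_s: 6.8
position: [0.5971, -0.29, 0.0313]
tcp_rot: [[-0.223, 0.975, -0.004], [0.975, 0.223, 0.003], [0.004, -0.004, -1.0]]
force: [0.1, -0.8, -0.2]
opening: 0.997
grasp_force: 0.0
```

>>> {"fn": "play_rows", "kwargs": {"moves": [[[0, 0, 0, 0, 0, 0], [0, 0, 0, 0, 0, 0], [0, 0, 0, 0, 0, 0], [0, 0, 0, 0, 0, 0], [0, 0, 0, 0, 0, 0]]], "fingers": -1}}

```text
time_s: 7.3
position: [0.5991, -0.2914, 0.0348]
tcp_rot: [[-0.223, 0.975, 0.001], [0.975, 0.223, -0.001], [-0.001, 0.001, -1.0]]
force: [0.4, -0.0, 0.8]
opening: 0.628
grasp_force: 0.0
```

>>> {"fn": "play_rows", "kwargs": {"moves": [[[0, 0, 0, 0, 0, 0], [0, 0, 0, 0, 0, 0], [0, 0, 0, 0, 0, 0]]]}}

```text
time_s: 7.6
position: [0.6004, -0.2913, 0.0352]
tcp_rot: [[-0.223, 0.975, 0.003], [0.975, 0.223, -0.001], [-0.002, 0.003, -1.0]]
force: [2.3, 1.6, 5.5]
opening: 0.418
grasp_force: 22.5
```

Run:
```python
from h import *
b=bot.capture("side"); w=bot.capture("wrist")
cv2.imwrite("pics/s3.png",np.hstack([cv2.resize(b['image'][240:440,300:560],(520,400)),cv2.resize(w['image'][200:440,150:520],None,fx=.7,fy=.7).copy() if 0 else cv2.resize(w['image'][160:480,210:434],(280,400))]))
print(bot.read_state()['opening'],bot.read_state()['grasp_force'],bot.read_state()['force'])
```

```text
0.41852301732906894 22.47696876525879 [1.34755619 0.63638366 5.67346899]
```

View pics/s3.png

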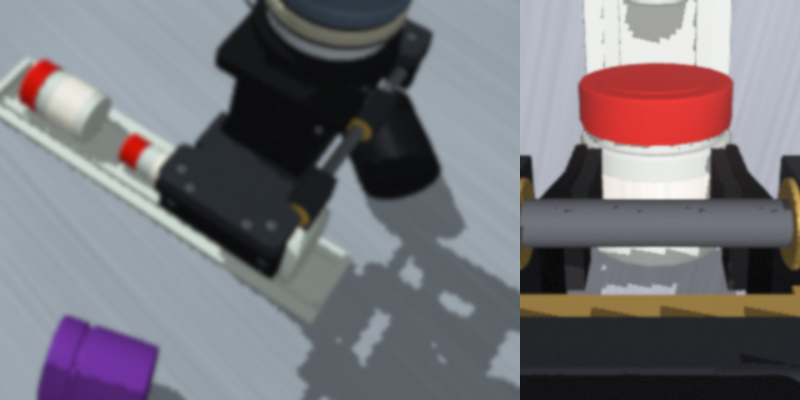

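Run:
```python
from h import *
w=bot.capture("wrist"); s=bot.read_state(); p=np.array(s['position']);R=np.array(s['tcp_rot'])
for x in (-9.5,9.5):
  for z in (-5,14):
    print(x,z,[proj(w,[p+R@np.array([x,y,z])/1e3])[0].round(0).tolist() for y in (-28,-18,18,28)])
im=w['image'][150:460,180:470]; im=cv2.convertScaleAbs(im,alpha=1.6,beta=30); cv2.imwrite("pics/w3.png",cv2.resize(im,None,fx=1.9,fy=1.9,interpolation=cv2.INTER_CUBIC))
for d in bot.pinpoint(w,"wide_jar"): print(d['centre'],d['confidence'],onz(w,d['centre'],.034))
print(s['opening'],s['grasp_force'],p)
```

```text
-9.5 -5 [[261.0, 307.0], [282.0, 307.0], [360.0, 307.0], [382.0, 307.0]]
-9.5 14 [[266.0, 291.0], [285.0, 291.0], [356.0, 291.0], [376.0, 291.0]]
9.5 -5 [[259.0, 268.0], [281.0, 268.0], [361.0, 268.0], [383.0, 268.0]]
9.5 14 [[264.0, 255.0], [285.0, 255.0], [357.0, 255.0], [377.0, 255.0]]
[321.5, 283.8] 0.67 [ 0.60065816 -0.29176608]
0.41814861487770416 22.47261554002762 [ 0.60032555 -0.29125452  0.03524813]
```

View pics/w3.png

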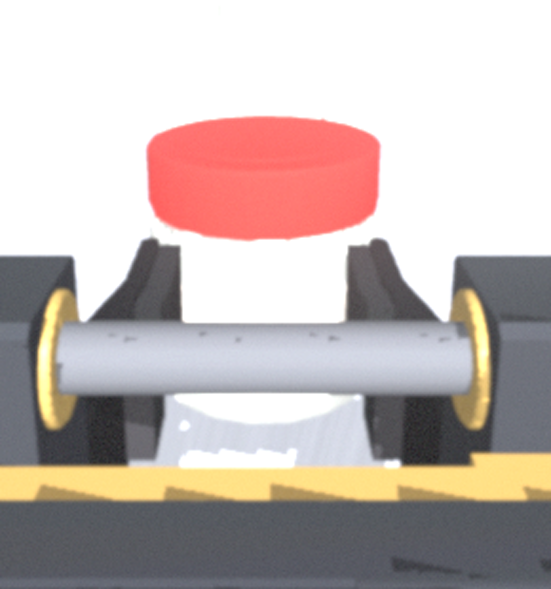

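Run:
```python
from h import *
b=bot.capture("side")
p=np.array([.5984,-.2918,.1661]); R=Rdown(12.9)
for y in (-95,-58,95):
  for z in (-56,-76,-90,0,14):
    print(y,z,[proj(b,[p+R@np.array([x,y,z])/1e3])[0].round(0).tolist() for x in (-37.5,37.5)])
print('tcp',proj(b,[p]))
```

```text
-95 -56 [[448.0, 336.0], [380.0, 294.0]]
-95 -76 [[452.0, 323.0], [382.0, 281.0]]
-95 -90 [[455.0, 314.0], [383.0, 272.0]]
-95 0 [[438.0, 367.0], [376.0, 326.0]]
-95 14 [[436.0, 374.0], [375.0, 334.0]]
-58 -56 [[467.0, 310.0], [401.0, 272.0]]
-58 -76 [[472.0, 297.0], [403.0, 259.0]]
-58 -90 [[475.0, 288.0], [405.0, 249.0]]
-58 0 [[456.0, 342.0], [395.0, 305.0]]
-58 14 [[454.0, 349.0], [394.0, 312.0]]
95 -56 [[532.0, 223.0], [471.0, 195.0]]
95 -76 [[538.0, 210.0], [475.0, 182.0]]
95 -90 [[542.0, 200.0], [477.0, 173.0]]
95 0 [[518.0, 256.0], [462.0, 229.0]]
95 14 [[515.0, 264.0], [459.0, 237.0]]
tcp [[451.21982884 289.35597682]]
```

The picture and the 0.42 opening agree: the real fingertips are about 34 mm further back than the stated geometry says, so the jaws pinch only the top of the jar. I'll open, go down about 33 mm further and grip again, watching opening and force.

>>> {"fn": "play_rows", "kwargs": {"moves": [[[0, 0, 0, 0, 0, 0], [0, 0, 0, 0, 0, 0], [0, 0, 0, 0, 0, 0], [0, 0, 0, 0, 0, 0], [0, 0, 0, 0, 0, 0]]], "fingers": 1}}

```text
time_s: 8.35
position: [0.5981, -0.2909, 0.0333]
tcp_rot: [[-0.223, 0.975, -0.001], [0.975, 0.223, 0.001], [0.001, -0.001, -1.0]]
force: [0.4, 0.4, -0.3]
opening: 0.785
grasp_force: 0.0
```

>>> {"fn": "play_rows", "kwargs": {"moves": [[[0, 0, 0, 0, 0, 0], [0, 0, 0, 0, 0, 0], [0, 0, 10, 0, 0, 0], [0, 0, 10, 0, 0, 0], [0, 0, 0, 0, 0, 0]]]}}

```text
time_s: 8.85
position: [0.5972, -0.2901, 0.0115]
tcp_rot: [[-0.223, 0.975, -0.004], [0.975, 0.223, 0.003], [0.003, -0.003, -1.0]]
force: [0.3, -0.1, -0.2]
opening: 1.0
grasp_force: 0.0
```

>>> {"fn": "play_rows", "kwargs": {"moves": [[[0, 0, 5, 0, 0, 0], [0, 0, 4, 0, 0, 0], [0, 0, 0, 0, 0, 0]]]}}

```text
time_s: 9.15
position: [0.5983, -0.2908, 0.0041]
tcp_rot: [[-0.223, 0.975, -0.001], [0.975, 0.223, 0.001], [0.001, -0.001, -1.0]]
force: [-0.1, -0.5, -0.8]
opening: 0.999
grasp_force: 0.0
```

>>> {"fn": "play_rows", "kwargs": {"moves": [[[0, 0, 0, 0, 0, 0], [0, 0, 0, 0, 0, 0], [0, 0, 0, 0, 0, 0], [0, 0, 0, 0, 0, 0], [0, 0, 0, 0, 0, 0]]], "fingers": -1}}

```text
time_s: 9.65
position: [0.6006, -0.2913, 0.0056]
tcp_rot: [[-0.222, 0.975, 0.004], [0.975, 0.222, -0.001], [-0.002, 0.004, -1.0]]
force: [1.1, -0.4, 0.9]
opening: 0.645
grasp_force: 30.1
```

>>> {"fn": "play_rows", "kwargs": {"moves": [[[0, 0, 0, 0, 0, 0], [0, 0, 0, 0, 0, 0], [0, 0, 0, 0, 0, 0]]]}}

```text
time_s: 9.95
position: [0.6005, -0.2914, 0.0056]
tcp_rot: [[-0.223, 0.975, 0.004], [0.975, 0.223, -0.001], [-0.002, 0.003, -1.0]]
force: [4.7, 1.7, 1.5]
opening: 0.634
grasp_force: 30.0
```

Opening is now 0.64, which is 56 mm, at 30 N: a proper grip on the jar. Lifting.

>>> {"fn": "play_rows", "kwargs": {"moves": [[[0, 0, -10, 0, 0, 0], [0, 0, -25, 0, 0, 0], [0, 0, -45, 0, 0, 0], [0, 0, -45, 0, 0, 0], [0, 0, 0, 0, 0, 0]]]}}

```text
time_s: 10.45
position: [0.6014, -0.294, 0.137]
tcp_rot: [[-0.223, 0.975, 0.008], [0.975, 0.223, -0.008], [-0.01, 0.007, -1.0]]
force: [1.1, 0.4, -0.6]
opening: 0.635
grasp_force: 30.0
```

Run:
```python
from h import *
plan([.6506,.2469,.135],-10.4,45)
p=bot.capture("scene")
for d in bot.pinpoint(p,"wide_jar"): print(d['centre'],d['confidence'])
```

```text
t 10.45 p [ 0.6014 -0.294   0.137 ] F [ 1.1  0.4 -0.6] op 0.635 gf 30.0 n 13
[39.7, 13.0, -0.1] [0.0028, 0.0027, 0.1356]
[41.1, 7.5, -0.1] [0.0028, 0.0027, 0.1356]
[41.7, 1.9, 0.0] [0.0028, 0.0027, 0.1356]
[41.6, -3.8, 0.2] 0
[41.6, -3.8, 0.2] 0
... same to n
[137.3, 167.0] 0.81
[128.3, 281.1] 0.64
```

>>> {"fn": "play_rows", "kwargs": {"moves": [[[39.5, 13, 0, 0, 0, 0.136], [41, 7.5, 0, 0, 0, 0.136], [41.5, 2, 0, 0, 0, 0.136], [41.5, -4, 0, 0, 0, 0], [41.5, -4, 0, 0, 0, 0]]]}}

```text
time_s: 11.05
position: [0.6148, -0.0819, 0.1271]
tcp_rot: [[0.182, 0.983, -0.007], [0.983, -0.182, 0.001], [0.0, -0.007, -1.0]]
force: [0.5, 0.1, -1.2]
opening: 0.638
grasp_force: 30.0
```

>>> {"fn": "play_rows", "kwargs": {"moves": [[[41.5, -4, 0, 0, 0, 0], [41.5, -4, 0, 0, 0, 0], [41.5, -4, 0, 0, 0, 0], [41.5, -4, 0, 0, 0, 0], [41.5, -4, 0, 0, 0, 0]]]}}

```text
time_s: 11.55
position: [0.6329, 0.125, 0.127]
tcp_rot: [[0.182, 0.983, -0.007], [0.983, -0.182, -0.001], [-0.002, -0.007, -1.0]]
force: [0.2, -0.6, -1.2]
opening: 0.64
grasp_force: 30.0
```

>>> {"fn": "play_rows", "kwargs": {"moves": [[[41.5, -4, 0, 0, 0, 0], [41.5, -4, 0, 0, 0, 0], [30, -3, 0, 0, 0, 0], [0, 0, 0, 0, 0, 0], [0, 0, 0, 0, 0, 0]]]}}

```text
time_s: 12.05
position: [0.6431, 0.2369, 0.1271]
tcp_rot: [[0.18, 0.984, -0.006], [0.984, -0.18, -0.002], [-0.003, -0.005, -1.0]]
force: [-0.2, -1.3, -1.3]
opening: 0.632
grasp_force: 30.0
```

Run:
```python
from h import *
plan([.6506,.2469,.09],-10.4,45)
a=bot.capture("scene");b=bot.capture("side");w=bot.capture("wrist")
cv2.imwrite("pics/place1.png",np.hstack([cv2.resize(b['image'][60:240,110:350],(480,360)),cv2.resize(w['image'],(320,240)).copy() if 0 else cv2.resize(w['image'],(320,360))]))
A=bot.pinpoint(a,"wide_jar");B=bot.pinpoint(b,"wide_jar");print([(d['centre'],round(d['confidence'],2)) for d in A],[(d['centre'],round(d['confidence'],2)) for d in B])
for n in ("magazine","loading_spot"):
  for d in bot.pinpoint(w,n)[:1]: print(n,d['centre'],round(d['confidence'],2),onz(w,d['centre'],0 if n=="magazine" else .055))
```

```text
t 12.05 p [0.6431 0.2369 0.1271] F [-0.2 -1.3 -1.3] op 0.632 gf 30.0 n 1
[11.4, 5.8, 37.1] 0
[([129.1, 281.6], 0.94), ([197.8, 156.1], 0.64), ([269.5, 228.1], 0.59)] [([243.0, 98.7], 0.96), ([495.0, 310.4], 0.95), ([347.7, 430.6], 0.65)]
magazine [253.2, 207.6] 0.77 [0.59500108 0.25376399]
loading_spot [326.6, 222.8] 0.84 [0.64947156 0.24546894]
```

View pics/place1.png

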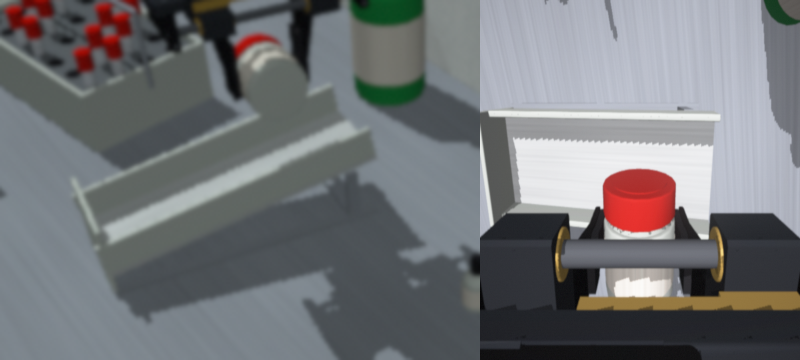

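Side crop: the held jar (270,80) hangs above the high half of the magazine. The wrist view shows its axis lined up with the magazine and between the walls. I'll centre it and lower it.

>>> {"fn": "play_rows", "kwargs": {"moves": [[[10.5, 5, 0, 0, 0, 0], [0, 0, 25, 0, 0, 0], [0, 0, 20, 0, 0, 0], [0, 0, 10, 0, 0, 0], [0, 0, 0, 0, 0, 0]]]}}

```text
time_s: 12.9
position: [0.6513, 0.2465, 0.073]
tcp_rot: [[0.182, 0.983, -0.003], [0.983, -0.182, -0.001], [-0.001, -0.003, -1.0]]
force: [-0.4, 0.0, -1.2]
opening: 0.632
grasp_force: 30.0
```

>>> {"fn": "play_rows", "kwargs": {"moves": [[[0, 0, 6, 0, 0, 0], [0, 0, 0, 0, 0, 0], [0, 0, 0, 0, 0, 0]]]}}

```text
time_s: 13.2
position: [0.6528, 0.2466, 0.0696]
tcp_rot: [[0.182, 0.983, 0.001], [0.983, -0.182, 0.0], [0.001, 0.001, -1.0]]
force: [-0.7, -0.3, -1.3]
opening: 0.638
grasp_force: 30.0
```

>>> {"fn": "play_rows", "kwargs": {"moves": [[[0, -1, 5, 0, 0, 0], [0, -1, 4, 0, 0, 0], [0, 0, 2, 0, 0, 0], [0, 0, 0, 0, 0, 0], [0, 0, 0, 0, 0, 0]]]}}

```text
time_s: 13.7
position: [0.6503, 0.2468, 0.0578]
tcp_rot: [[0.182, 0.983, -0.0], [0.983, -0.182, -0.0], [-0.0, -0.0, -1.0]]
force: [0.9, -0.8, -0.1]
opening: 0.634
grasp_force: 30.0
```

>>> {"fn": "play_rows", "kwargs": {"moves": [[[0, 0, 0, 0, 0, 0], [0, 0, 0, 0, 0, 0], [0, 0, 0, 0, 0, 0], [0, 0, -20, 0, 0, 0], [0, 0, -40, 0, 0, 0]]], "fingers": 1}}

```text
time_s: 14.2
position: [0.6474, 0.2461, 0.1147]
tcp_rot: [[0.182, 0.983, -0.008], [0.983, -0.182, -0.002], [-0.003, -0.008, -1.0]]
force: [0.5, -0.5, 0.0]
opening: 0.965
grasp_force: 0.0
```

>>> {"fn": "play_rows", "kwargs": {"moves": [[[0, 0, -25, 0, 0, 0], [0, 0, 0, 0, 0, 0]]]}}

```text
time_s: 14.4
position: [0.6538, 0.2476, 0.1481]
tcp_rot: [[0.182, 0.983, 0.01], [0.983, -0.182, 0.002], [0.004, 0.01, -1.0]]
force: [0.5, 0.8, -0.1]
opening: 0.992
grasp_force: 0.0
```

Run:
```python
from h import *
a=bot.capture("scene");b=bot.capture("side")
v=np.array([.596,.2555]);t=np.radians(-10.4);e=np.array([np.cos(t),np.sin(t)])
for p in (a,b):
  for d in bot.pinpoint(p,"wide_jar"): X=onz(p,d['centre'],.058); print(d['centre'],round(d['confidence'],2),X.round(3),((X-v)@e).round(3))
  for d in bot.pinpoint(p,"medium_jar")[:2]: print('  med',d['centre'],round(d['confidence'],2),onz(p,d['centre'],.026).round(4))
plan([.5612,-.125,.135],13,45)
```

```text
[127.6, 283.8] 0.97 [ 0.732 -0.28 ] 0.231
[513.1, 260.8] 0.8 [0.549 0.265] -0.048
[194.3, 156.8] 0.64 [ 0.47  -0.287] -0.026
  med [267.5, 229.6] 0.57 [ 0.5659 -0.1228]
[193.8, 153.1] 0.95 [0.543 0.273] -0.056
[342.5, 426.9] 0.88 [ 0.432 -0.305] -0.06
[493.0, 311.1] 0.6 [ 0.695 -0.307] 0.199
  med [332.5, 289.9] 0.93 [ 0.5615 -0.1251]
t 14.7 p [0.649  0.2465 0.1409] F [ 0.3 -0.5 -0.1] op 1.0 gf 0.0 n 9
[-42.4, -2.1, 0.7] [-0.0012, 0.0002, -0.1366]
[-41.7, -7.8, 0.7] [-0.0012, 0.0002, -0.1366]
[-40.2, -13.4, 0.7] [-0.0012, 0.0002, -0.1366]
[-38.0, -18.8, 0.7] 0
[-38.0, -18.8, 0.7] 0
... same to n
```

The wide jar is rolling down. Next is the medium jar.

>>> {"fn": "play_rows", "kwargs": {"moves": [[[-42.5, -2, 0, 0, 0, -0.137], [-41.5, -8, 0, 0, 0, -0.137], [-40, -13.5, 0, 0, 0, -0.137], [-38, -19, 0, 0, 0, 0], [-38, -19, 0, 0, 0, 0]]]}}

```text
time_s: 15.2
position: [0.5998, 0.0392, 0.1416]
tcp_rot: [[-0.226, 0.974, -0.002], [0.974, 0.226, 0.0], [0.001, -0.002, -1.0]]
force: [1.3, 0.1, -0.1]
opening: 0.999
grasp_force: 0.0
```

>>> {"fn": "play_rows", "kwargs": {"moves": [[[-38, -19, 0, 0, 0, 0], [-38, -19, 0, 0, 0, 0], [-38, -19, 0, 0, 0, 0], [-12, -6, 0, 0, 0, 0], [0, 0, 0, 0, 0, 0]]]}}

```text
time_s: 15.7
position: [0.5675, -0.098, 0.142]
tcp_rot: [[-0.222, 0.975, -0.001], [0.975, 0.222, 0.001], [0.001, -0.001, -1.0]]
force: [0.6, 1.6, -0.2]
opening: 1.0
grasp_force: 0.0
```

Run:
```python
from h import *
a=bot.capture("scene");b=bot.capture("side");w=bot.capture("wrist")
v=np.array([.596,.2555]);t=np.radians(-10.4);e=np.array([np.cos(t),np.sin(t)])
for p in (a,b):
  for d in bot.pinpoint(p,"wide_jar"): X=onz(p,d['centre'],.058); print(d['centre'],round(d['confidence'],2),X.round(3),((X-v)@e).round(3))
for n,z in (("medium_jar",.026),("thin_vial",.018)):
  for p in (a,b,w):
    for d in bot.pinpoint(p,n)[:1]: print(n,d['centre'],round(d['confidence'],2),onz(p,d['centre'],z).round(4))
d=bot.silhouettes(w,"medium_jar")
if d:
    c=max(cv2.findContours(d[0]['pixels'].astype(np.uint8),0,2)[0],key=cv2.contourArea); x,y,ww,h=cv2.boundingRect(c); print(x,y,ww,h,[onz(w,q,.026).round(4) for q in ((x+ww/2,y),(x+ww/2,y+h))])
plan([.5613,-.125,.06],13,45)
```

```text
[194.2, 157.1] 0.9 [ 0.471 -0.287] -0.025
[524.5, 232.4] 0.88 [0.491 0.279] -0.108
[129.5, 279.6] 0.69 [ 0.725 -0.281] 0.224
[344.0, 427.1] 0.83 [ 0.433 -0.306] -0.059
[170.6, 159.7] 0.7 [0.499 0.282] -0.1
[492.7, 312.8] 0.67 [ 0.692 -0.308] 0.196
medium_jar [520.5, 233.3] 0.58 [0.4684 0.2812]
medium_jar [333.4, 292.4] 0.93 [ 0.5597 -0.1296]
medium_jar [302.7, 259.2] 0.9 [ 0.5612 -0.125 ]
thin_vial [215.3, 227.3] 0.62 [ 0.5782 -0.2117]
thin_vial [378.8, 324.4] 0.93 [ 0.5788 -0.2095]
thin_vial [302.6, 356.4] 0.57 [ 0.5798 -0.2111]
275 214 54 90 [array([ 0.5531, -0.091 ]), array([ 0.5686, -0.1612])]
t 16.3 p [ 0.5683 -0.0959  0.1429] F [-0.5  0.1  0.1] op 1.0 gf 0.0 n 2
[-13.4, -6.7, 41.5] 0
[-13.4, -6.7, 41.5] 0
... same to n
```

The wide jar is at rest at x ≈ -104 mm, as wanted. The medium jar is at (0.561, -0.125).

>>> {"fn": "play_rows", "kwargs": {"moves": [[[-15, -7, 20, 0, 0, 0], [-14, -7, 30, 0, 0, 0], [0, 0, 30, 0, 0, 0], [0, 0, 0, 0, 0, 0], [0, 0, 0, 0, 0, 0]]]}}

```text
time_s: 16.8
position: [0.5609, -0.1276, 0.0628]
tcp_rot: [[-0.226, 0.974, -0.001], [0.974, 0.226, 0.001], [0.001, -0.001, -1.0]]
force: [0.7, 0.1, 0.2]
opening: 0.999
grasp_force: 0.0
```

```bash
python3 -c "
from h import *
plan([.5612,-.125,-.0024],12.8)"
```

```text
t 16.8 p [ 0.5609 -0.1276  0.0628] F [0.7 0.1 0.2] op 0.999 gf 0.0 n 2
[1.2, 0.5, 32.6] 0
[1.2, 0.5, 32.6] 0
... same to n
```

>>> {"fn": "play_rows", "kwargs": {"moves": [[[2, 1, 30, 0, 0, 0], [0, 0, 20, 0, 0, 0], [0, 0, 10, 0, 0, 0], [0, 0, 3, 0, 0, 0], [0, 0, 0, 0, 0, 0]]]}}

```text
time_s: 17.3
position: [0.5624, -0.1258, 0.0007]
tcp_rot: [[-0.226, 0.974, 0.001], [0.974, 0.226, -0.001], [-0.001, 0.001, -1.0]]
force: [-0.6, -0.2, 0.6]
opening: 0.999
grasp_force: 0.0
```

>>> {"fn": "play_rows", "kwargs": {"moves": [[[0, 0, 0, 0, 0, 0], [0, 0, 0, 0, 0, 0], [0, 0, 0, 0, 0, 0], [0, 0, 0, 0, 0, 0], [0, 0, 0, 0, 0, 0]]], "fingers": -1}}

```text
time_s: 17.8
position: [0.5616, -0.1257, 0.0]
tcp_rot: [[-0.226, 0.974, 0.0], [0.974, 0.226, -0.0], [-0.0, 0.0, -1.0]]
force: [-0.0, -0.5, 0.6]
opening: 0.629
grasp_force: 0.0
```

>>> {"fn": "play_rows", "kwargs": {"moves": [[[0, 0, 0, 0, 0, 0], [0, 0, 0, 0, 0, 0], [0, 0, 0, 0, 0, 0], [0, 0, 0, 0, 0, 0], [0, 0, 0, 0, 0, 0]]]}}

```text
time_s: 18.3
position: [0.5616, -0.1256, -0.0002]
tcp_rot: [[-0.226, 0.974, -0.0], [0.974, 0.226, 0.0], [0.0, -0.0, -1.0]]
force: [0.3, -0.9, -0.7]
opening: 0.45
grasp_force: 30.0
```

The opening of 0.45 (39 mm) at 30 N is a full-diameter grip.

>>> {"fn": "play_rows", "kwargs": {"moves": [[[0, 0, -10, 0, 0, 0], [0, 0, -25, 0, 0, 0], [0, 0, -45, 0, 0, 0], [0, 0, -45, 0, 0, 0], [0, 0, -5, 0, 0, 0]]]}}

```text
time_s: 18.8
position: [0.5655, -0.1271, 0.1361]
tcp_rot: [[-0.226, 0.974, 0.011], [0.974, 0.226, -0.005], [-0.007, 0.01, -1.0]]
force: [0.8, 0.6, 0.5]
opening: 0.455
grasp_force: 30.0
```

```bash
python3 -c "
from h import *
plan([.6505,.2465,.13],-10.4,42)"
```

```text
t 18.8 p [ 0.5655 -0.1271  0.1361] F [0.8 0.6 0.5] op 0.455 gf 30.0 n 10
[34.5, 16.7, 0.5] [0.0037, 0.0017, 0.1366]
[36.4, 11.9, 0.5] [0.0037, 0.0017, 0.1366]
[37.7, 6.8, 0.6] [0.0037, 0.0017, 0.1366]
[38.3, 1.6, 0.6] 0
[38.3, 1.6, 0.6] 0
... same to n
```

>>> {"fn": "play_rows", "kwargs": {"moves": [[[34.5, 17, 0, 0, 0, 0.137], [36.5, 12, 0, 0, 0, 0.137], [37.5, 7, 0, 0, 0, 0.137], [38.5, 1.5, 0, 0, 0, 0], [38.5, 1.5, 0, 0, 0, 0]]]}}

```text
time_s: 19.3
position: [0.6043, 0.0631, 0.1297]
tcp_rot: [[0.182, 0.983, -0.001], [0.983, -0.182, 0.0], [-0.0, -0.001, -1.0]]
force: [1.0, 0.8, -1.1]
opening: 0.454
grasp_force: 30.0
```

>>> {"fn": "play_rows", "kwargs": {"moves": [[[38.5, 1.5, 0, 0, 0, 0], [38.5, 1.5, 0, 0, 0, 0], [38.5, 1.5, 0, 0, 0, 0], [38.5, 1.5, 0, 0, 0, 0], [38.5, 1.5, 0, 0, 0, 0]]]}}

```text
time_s: 19.8
position: [0.6465, 0.251, 0.1295]
tcp_rot: [[0.182, 0.983, -0.001], [0.983, -0.182, -0.0], [-0.001, -0.001, -1.0]]
force: [-0.1, -0.7, -0.5]
opening: 0.448
grasp_force: 30.0
```

>>> {"fn": "play_rows", "kwargs": {"moves": [[[0, 0, 0, 0, 0, 0], [0, 0, 0, 0, 0, 0], [0, 0, 0, 0, 0, 0]]]}}

```text
time_s: 20.1
position: [0.6463, 0.2485, 0.1294]
tcp_rot: [[0.182, 0.983, -0.002], [0.983, -0.182, -0.001], [-0.001, -0.001, -1.0]]
force: [-0.5, -0.1, -0.2]
opening: 0.448
grasp_force: 30.0
```

```bash
python3 -c "
from h import *
plan([.6505,.2465,.07],-10.4,42)"
```

```text
t 20.1 p [0.6463 0.2485 0.1294] F [-0.5 -0.1 -0.2] op 0.448 gf 30.0 n 2
[-0.6, 2.3, 29.7] 0
[-0.6, 2.3, 29.7] 0
... same to n
```

>>> {"fn": "play_rows", "kwargs": {"moves": [[[-1, 2, 25, 0, 0, 0], [-1, 2, 25, 0, 0, 0], [0, 0, 10, 0, 0, 0], [0, 0, 6, 0, 0, 0], [0, 0, 0, 0, 0, 0]]]}}

```text
time_s: 20.6
position: [0.6503, 0.246, 0.0634]
tcp_rot: [[0.183, 0.983, -0.001], [0.983, -0.183, -0.0], [-0.0, -0.001, -1.0]]
force: [0.4, -1.0, -1.0]
opening: 0.454
grasp_force: 30.0
```

>>> {"fn": "play_rows", "kwargs": {"moves": [[[0, 0, 4, 0, 0, 0], [0, 0, 4, 0, 0, 0], [0, 0, 0, 0, 0, 0], [0, 0, 0, 0, 0, 0]]]}}

```text
time_s: 21.0
position: [0.6507, 0.247, 0.0562]
tcp_rot: [[0.182, 0.983, 0.0], [0.983, -0.182, 0.0], [0.0, 0.0, -1.0]]
force: [-0.1, -0.5, -1.2]
opening: 0.452
grasp_force: 30.0
```

>>> {"fn": "play_rows", "kwargs": {"moves": [[[0, 0, 3, 0, 0, 0], [0, 0, 2, 0, 0, 0], [0, 0, 0, 0, 0, 0], [0, 0, 0, 0, 0, 0]]]}}

```text
time_s: 21.4
position: [0.6505, 0.2468, 0.0507]
tcp_rot: [[0.182, 0.983, -0.0], [0.983, -0.182, -0.0], [-0.0, -0.0, -1.0]]
force: [-0.2, 0.2, -1.3]
opening: 0.449
grasp_force: 30.0
```

>>> {"fn": "play_rows", "kwargs": {"moves": [[[0, 0, 0, 0, 0, 0], [0, 0, 0, 0, 0, 0], [0, 0, 0, 0, 0, 0], [0, 0, -20, 0, 0, 0], [0, 0, -40, 0, 0, 0]]], "fingers": 0.7}}

```text
time_s: 21.9
position: [0.6476, 0.2461, 0.1076]
tcp_rot: [[0.182, 0.983, -0.009], [0.983, -0.182, -0.002], [-0.003, -0.008, -1.0]]
force: [0.2, -0.2, -0.2]
opening: 0.802
grasp_force: 0.0
```

>>> {"fn": "play_rows", "kwargs": {"moves": [[[0, 0, -45, 0, 0, 0], [0, 0, -20, 0, 0, 0], [0, 0, 0, 0, 0, 0], [0, 0, 0, 0, 0, 0], [0, 0, 0, 0, 0, 0]]]}}

```text
time_s: 22.4
position: [0.6492, 0.2465, 0.1738]
tcp_rot: [[0.182, 0.983, -0.004], [0.983, -0.182, -0.001], [-0.002, -0.004, -1.0]]
force: [-0.3, -0.2, -0.9]
opening: 0.85
grasp_force: 0.0
```

>>> {"fn": "play_rows", "kwargs": {"moves": [[[-40, 0, 0, 0, 0, 0], [-40, 0, 0, 0, 0, 0], [-40, 0, 0, 0, 0, 0], [-30, 0, 0, 0, 0, 0], [0, 0, 0, 0, 0, 0]]]}}

```text
time_s: 22.9
position: [0.6215, 0.0954, 0.1737]
tcp_rot: [[0.186, 0.982, -0.005], [0.982, -0.186, -0.001], [-0.002, -0.005, -1.0]]
force: [0.7, 0.2, -0.1]
opening: 0.848
grasp_force: 0.0
```

Run:
```python
from h import *
a=bot.capture("scene");b=bot.capture("side")
v=np.array([.596,.2555]);t=np.radians(-10.4);e=np.array([np.cos(t),np.sin(t)])
for p in (a,b):
  for n,z in (("wide_jar",.058),("medium_jar",.058),("thin_vial",.018)):
    for d in bot.pinpoint(p,n)[:3]: X=onz(p,d['centre'],z); print(n,d['centre'],round(d['confidence'],2),X.round(3),((X-v)@e).round(3))
cv2.imwrite("pics/final.png",np.hstack([cv2.resize(a['image'][190:400,430:590],(380,500)),cv2.resize(b['image'][90:220,130:310],(420,500))]))
print(bot.read_state()['time_s'],bot.read_state()['position'])
```

```text
wide_jar [196.8, 157.9] 0.93 [ 0.471 -0.281] -0.026
wide_jar [128.6, 280.1] 0.84 [ 0.726 -0.282] 0.225
wide_jar [522.3, 230.0] 0.72 [0.487 0.276] -0.111
medium_jar [518.6, 257.8] 0.79 [0.541 0.273] -0.057
thin_vial [218.7, 226.8] 0.88 [ 0.576 -0.207] 0.064
wide_jar [167.8, 162.2] 0.92 [0.491 0.278] -0.107
wide_jar [493.0, 309.1] 0.75 [ 0.698 -0.305] 0.201
wide_jar [346.1, 428.1] 0.71 [ 0.434 -0.308] -0.057
medium_jar [194.9, 153.8] 0.74 [0.543 0.27 ] -0.054
thin_vial [380.8, 324.2] 0.71 [ 0.581 -0.211] 0.07
23.3 [0.62329276 0.10050422 0.17555263]
```

View pics/final.png

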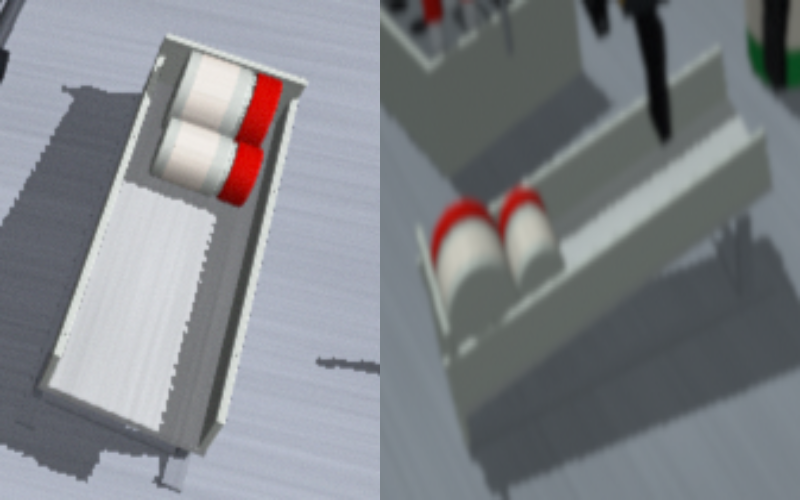

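The wide jar rests against the stop plate (scene crop 225,95), the medium jar is right behind it (208,160), the vial is still in the tray and the arm is clear.

```bash
python3 -c "
from rig import bot
print(bot.hand_in())"
```

```text
the job is handed in; nothing more can be done
None
```

The job is handed in: the wide jar rests against the stop plate with the medium jar right behind it, and the vial is still in the tray; the first two grips on the wide jar missed because the fingertips sit about 34 mm further back than stated.

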